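# Draw the date stamp from its keeper and stand it on the ink pad

### The job

Get the date stamp, the one with the turned round wooden knob, ready on the ink pad. The keeper's slotted cover holds its foot down, so draw it level out through the open front of its bay, then set it down upright on the middle of the ink pad without dropping it. Leave the other stamp, with the straight slim handle, standing in its bay.

Things in the scene. Friction and masses are not known exactly. Their poses are not given: they have to be found in the camera images.
- date_stamp: Date stamp, 86 mm tall, about 70 g, loose: black foot 26 x 50 x 22 mm high, 14 mm steel stem, turned wooden knob 32 mm across, 51 to 86 mm above the underside (grip it there from above). In either bay, near the keeper's x = 0 (13 mm), foot's long side across the bay within 5 degrees; that side lies 35 degrees clockwise from the body's y axis. Origin: centre of the underside; z up.
- round_stamp: The other stamp, 98 mm tall: black round foot 48 mm across, 22 mm high, stem 12 mm thick, straight slim wooden handle 20 mm across from 46 to 98 mm. Loose; it stands in the other bay of the keeper. Origin: centre of the underside; z up.
- keeper: Fixed steel cover 100 (x) x 176 mm, 36 high, 222 wide with flanges; no floor, stamps stand on the table. Bays at y = +49 and -49, inside 70 wide, 33 high, open only in front (-x, to the robot). Over each a 24 mm stem slot from the front edge (x = -50) to x = 32. A foot is clear once its centre passes x = -65. Raise it 3 to 6 mm before drawing, or it drags and tilts. Origin: centre of underside.
- ink_pad: Ink pad: flat dark steel tin 110 x 120 mm (x, y) fixed on the table, filled with dark blue felt 102 x 112 mm, its top 14 mm above the table; the shallow lid is folded flat on the table on the tin's +x side, out to x = +159 mm, 7 mm high. Origin: centre of the tin's underside, below the middle of the felt; z up.
Not all that is in view belongs to the job. There is more than one size of the ink_pad; the one meant has the size given above.

How it is judged:
By the outcome, as a careful person would: the job done as asked, in the order asked, and still so for the second after the job is handed in, with the robot touching nothing.
It also fails if it takes over 43 s, if anything falls off the work surface, if the arm or the gripper's body presses on something with over 40 N, if the wrist force passes 120 N, or if a joint passes its speed limit or range.

### The arm

A 7-joint arm with a two-finger parallel gripper is mounted at the origin on the work surface; the furniture and walls round the work are solid. World frame = base frame: x ahead of the robot, y to its left, z up, the work surface at z = 0. Lengths are in mm, angles in rad, forces in N, time in s.
With the tool pointing down it reaches from about 400 to 850 mm from the base axis. Payload 6.9 kg.
Tool frame: the origin (TCP) lies at the very end of the fingers, on their centre line; the grasp point (between the pads) lies 19 mm behind it; z points along the fingers, y is the line along which they close (so a half turn about z gives the same grasp; the last joint's range is limited). The gripper opens to 85 mm and grips with 20 to 120 N. Pads are 22 mm wide; open, the fingers measure 114 mm over their backs; the gripper's body (76 mm by 85 mm) begins 54 mm behind the grasp point. The pads swing forward as they close: fully open they stand 13 mm farther back than shut.
Start: joints at [0.105, 0.507, -0.238, 1.5, 0.126, 1.149, -0.155], TCP at [624.989, -0.025, 231.275] pointing down, gripper open.
Joint ranges: [-3.08, 3.08], [-0.24, 2.05], [-1.43, 1.35], [0, 2.5], [-1.52, 4.66], [0.17, 1.96], [-2.89, 2.89]. Speed limits (rad/s): [2.39, 2.39, 3.14, 3.14, 3.14, 3.14, 3.14].

### API

Orientations are given as [roll, pitch, yaw] about the fixed x, y, z axes, in that order (R = Rz(yaw) Ry(pitch) Rx(roll)).
In Python, from workcell import r, viewer, ticket, nets, get_clock, get_joints, get_qvel, get_joint_torque, get_eef_pos, get_tool_rot, get_contact_force, get_wrist_torque, get_gripper_width, get_grasp_force gives the robot as it stands. Calls block until the motion is done:
- r.move_pose(position, orientation): joint-space move of the TCP to a pose.
- r.move_l(position, rotation=None, velocity=150, until_force=None): straight line of the TCP; rotation=None keeps the orientation; velocity is the mean speed in mm/s. With until_force (N) it stops when the force on the tool has changed by that much, and returns True; else False.
- r.goto_joints(angles): joint-space move.
- r.open_jaws() and r.clamp(f_grip=None): open the fingers fully, or close them until they stop; f_grip is the grip in N (None keeps the last).
- r.wait(seconds).
- r.inverse_kinematics(position, orientation): joint angles nearest the present ones, or None.
- viewer.camera(name): name is "scene" or "side" or "wrist"; returns the picture (384x512x3 uint8, blue, green, red); there is no depth.
- viewer.camera_info(name): a dict with "mtx" (3x3 intrinsics, pixels), "D" ([k1, k2, p1, p2, k3] as OpenCV has them; the pictures are not rectified), "R" (3x3) and "t" (3): a world point X has camera coordinates R X + t. Camera axes: x right, y down, z forward; pixel columns grow to the right and rows downward; lengths in mm; the calibration is good to about 2 mm. A picture is of the moment at which its call begins: read the wrist's pose just before it. camera_info takes no time and is no camera call; for the wrist camera it gives the pose at the moment of the call.
A pose or a line that the arm cannot do raises r.PlanningError and nothing moves.
- ticket.hand_in(): hands the job in; it is judged then, once.
Trained networks look in the newest picture that a camera, given by its name, has taken for a name from the list of things; names that differ only in an ending like _2 or _b are one class to them, and where a whole thing is asked for, a point or a joint stands for the part that bears it (a point fixed in the world has none). Each returns a list of dicts, best first, with "conf" (0 to 1); they miss things now and then, are a little off and sometimes report something else, mostly with a low value. They report only what shows in the picture. A call takes as long as a camera call. They do not tell look-alikes from the thing itself.
- nets.cut_out(camera, target): "region" (384x512 bool, what is visible of it) and "at" ([column, row] in pixels, amid what is visible of it).
- nets.landmark_of(camera, target): "at" ([column, row] in pixels: a listed point, or the origin of a listed thing).
Readings, each from a call of its own:
- get_clock(): time.
- get_joints(): joint angles.
- get_qvel(): joint speeds.
- get_joint_torque(): joint torques, N m.
- get_eef_pos(): TCP position.
- get_tool_rot(): TCP orientation.
- get_contact_force(): force on the tool from outside, world axes, zero at the start.
- get_wrist_torque(): the same for the moment, N m.
- get_gripper_width(): finger opening in mm.
- get_grasp_force(): force on a finger pad.
Only numpy, scipy, OpenCV 4.12 (cv2) and the standard library are available. Lean on these libraries where they do the work, as an engineer would, in place of code of your own. Each camera call takes 0.05 s, during which the arm holds its last target. There are 200 camera calls.

## Working session

There is one attempt and no reset: what is moved stays moved. The work goes in short steps, each a Python script; the robot and the scene stay as the last script left them, time stands still between calls to the robot, and variables do not carry over. Pictures are saved under pics/ and viewed, at most 10 in all, crops included, and the job is handed in when it is done.

```bash
mkdir -p pics; ls; cat > h.py <<'E'
import numpy as np, cv2
from workcell import *
def ray(info,px):
    K=np.array(info["mtx"],float);D=np.array(info["D"],float);R=np.array(info["R"],float);t=np.array(info["t"],float).ravel()
    u=cv2.undistortPoints(np.array([[px]],float),K,D)[0,0]
    d=R.T@np.array([u[0],u[1],1]);return -R.T@t,d/np.linalg.norm(d)
def onz(info,px,z):
    o,d=ray(info,px);return o+d*(z-o[2])/d[2]
def tri(obs):
    A=np.zeros((3,3));b=np.zeros(3);L=[ray(*x) for x in obs]
    for o,d in L:
        P=np.eye(3)-np.outer(d,d);A+=P;b+=P@o
    X=np.linalg.solve(A,b);return X,[np.linalg.norm((np.eye(3)-np.outer(d,d))@(X-o)) for o,d in L]
def proj(info,X):
    R=np.array(info["R"],float);t=np.array(info["t"],float).ravel()
    return cv2.projectPoints(np.array([X],float),cv2.Rodrigues(R)[0],t,np.array(info["mtx"],float),np.array(info["D"],float))[0].reshape(-1,2)
E
python3 - <<'E'
from h import *
np.set_printoptions(precision=1,suppress=True)
ims=[]
for c in ["scene","side","wrist"]:
    im=viewer.camera(c);cv2.imwrite(f"pics/{c}0.png",im);ims.append(im);i=viewer.camera_info(c)
    print(c,-np.array(i["R"]).T@np.array(i["t"]).ravel())
    for n in ["date_stamp","round_stamp","keeper","ink_pad"]:
        for d in nets.cut_out(c,n): print(c,n,"cut",round(d["conf"],2),np.array(d["at"]),d["region"].sum())
        for d in nets.landmark_of(c,n): print(c,n,"lm",round(d["conf"],2),np.array(d["at"]),onz(i,d["at"],0))
cv2.imwrite("pics/a.png",cv2.resize(ims[0],(768,576)));cv2.imwrite("pics/b.png",np.hstack(ims[1:])[:, :])
b=np.hstack(ims[1:]);cv2.imwrite("pics/b.png",cv2.resize(b,(800,300)))
print(get_clock())
E
```

```text
pics
scene [-73.4 724.8 435.2]
scene date_stamp cut 0.71 [244.  150.5] 98
scene date_stamp lm 0.58 [247. 175.] [ 619.2 -181.2    0. ]
scene round_stamp cut 0.67 [228.  163.7] 178
scene round_stamp lm 0.52 [229.1 188.8] [596.2 -76.5   0. ]
scene keeper cut 0.59 [232.2 177.6] 1605
scene keeper lm 0.96 [237.  184.1] [ 599.9 -113.2    0. ]
scene ink_pad cut 0.92 [163.7 241.3] 3464
scene ink_pad cut 0.7 [249.  277.6] 2505
scene ink_pad lm 0.65 [264.1 286.9] [282.  214.9   0. ]
scene ink_pad lm 0.57 [178.1 247.2] [489.8 206.6   0. ]
side [ 128.8 -648.8  624.2]
side date_stamp cut 0.59 [365.7 219.1] 430
side date_stamp lm 0.97 [364.  241.8] [ 620.6 -186.5    0. ]
side round_stamp cut 0.75 [334.6 191.6] 319
side keeper cut 0.8 [355.6 225.7] 3243
side keeper lm 0.56 [345.5 226.8] [ 612.3 -133.4    0. ]
side ink_pad cut 0.85 [160.2 171.7] 1284
side ink_pad cut 0.68 [244.5 154.2] 2327
side ink_pad lm 0.97 [228.9 161. ] [486.2 191.5   0. ]
side ink_pad lm 0.82 [147.  172.3] [285.5 229.4   0. ]
wrist [625.7  71.8 374. ]
wrist date_stamp cut 0.72 [252.4 330.4] 976
wrist date_stamp lm 0.88 [254.4 296.4] [ 629.1 -180.1    0. ]
wrist round_stamp cut 0.78 [234.9 247.8] 1094
wrist round_stamp lm 0.88 [236.7 233.3] [606.8 -89.2   0. ]
wrist keeper cut 0.94 [248.1 260.8] 10072
wrist keeper lm 0.84 [245.1 270.5] [ 616.9 -141.4    0. ]
wrist ink_pad cut 0.66 [154.   10.6] 5422
wrist ink_pad cut 0.5 [246.5 262.8] 10490
wrist ink_pad cut 0.49 [12.5  3.4] 218
1.35
```

View pics/a.png

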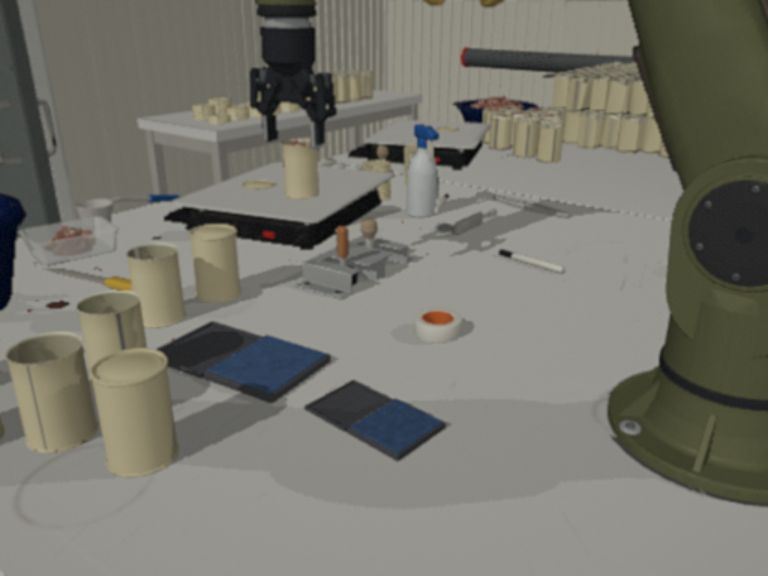

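View pics/b.png

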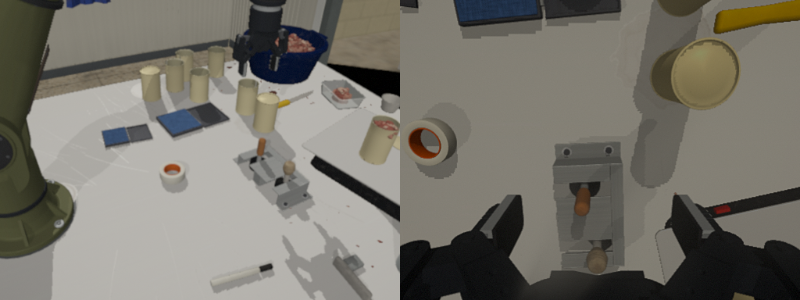

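The scene picture shows a slim reddish handle at (342,242) and a round knob at (369,228). In the wrist picture these sit at full-resolution pixels (235,248) and (252,330). The large pad is at (268,363) and the small one at (398,425). Candidates for the date stamp are the round knob in the -y bay (chosen), the slim handle, and the bottle and cans (no). For the pad, they are the far larger tin and the near smaller one, to be checked by size.

```bash
python3 - <<'E'
from h import *
import pickle
np.set_printoptions(precision=1,suppress=True)
rot=get_tool_rot();print(rot)
S=[]
for k,p in enumerate([[490,120,300],[590,-130,240],[640,-180,240]]):
    r.move_pose(p,rot)
    i=viewer.camera_info("wrist");im=viewer.camera("wrist");cv2.imwrite(f"pics/w{k}.png",im)
    o={"info":i,"det":{}}
    for n in (["ink_pad"] if k==0 else ["date_stamp","round_stamp","keeper"]):
        c=nets.cut_out("wrist",n);l=nets.landmark_of("wrist",n);o["det"][n]=(c,l)
        for d in c: print(k,n,"cut",round(d["conf"],2),np.array(d["at"]),d["region"].sum())
        for d in l: print(k,n,"lm",round(d["conf"],2),np.array(d["at"]),onz(i,d["at"],0))
    S.append(o)
pickle.dump(S,open("S.pkl","wb"))
c=[cv2.imread(f"pics/w{k}.png") for k in range(3)]
cv2.imwrite("pics/c.png",cv2.resize(np.hstack(c[1:]),(800,300)))
# pad: masks to z=14 rect
for d in S[0]["det"]["ink_pad"][0]:
    m=d["region"].astype(np.uint8);cs=max(cv2.findContours(m,0,2)[0],key=cv2.contourArea)[:,0]
    P=np.array([onz(S[0]["info"],q,10)[:2] for q in cs],np.float32);print("pad",cv2.minAreaRect(P))
# blue felt
hsv=cv2.cvtColor(c[0],cv2.COLOR_BGR2HSV);m=cv2.inRange(hsv,(100,90,25),(130,255,255))
for q in cv2.findContours(m,0,2)[0]:
    if cv2.contourArea(q)>500:
        print("felt",cv2.minAreaRect(np.array([onz(S[0]["info"],x,14)[:2] for x in q[:,0]],np.float32)))
print(get_clock())
E
```

```text
[-3.1 -0.   1.6]
0 ink_pad cut 0.64 [295.3  79.5] 16681
0 ink_pad cut 0.64 [117.6  82.8] 7735
0 ink_pad lm 0.83 [250.7  89.6] [490.5 202.6   0. ]
0 ink_pad lm 0.76 [94.4 84.6] [287.3 209.3   0. ]
1 date_stamp cut 0.87 [284.9 220.2] 944
1 date_stamp lm 0.74 [280.4 204.5] [ 626.8 -181.7    0. ]
1 round_stamp cut 0.68 [264.  132.8] 989
1 round_stamp lm 0.85 [263.4 129. ] [604.5 -89.1   0. ]
1 round_stamp lm 0.74 [282.3 205.4] [ 629.2 -182.9    0. ]
1 keeper cut 0.66 [275.5 160.9] 12837
1 keeper lm 0.72 [276.6 166.8] [ 621.  -133.9    0. ]
2 date_stamp cut 0.65 [240.1 174.3] 973
2 date_stamp lm 0.6 [239.6 161.6] [ 626.2 -180.6    0. ]
2 round_stamp cut 0.57 [215.3  77.1] 1137
2 round_stamp lm 0.56 [221.   77.5] [606.6 -85.7   0. ]
2 keeper cut 0.63 [231.9 114.2] 14754
2 keeper lm 0.91 [230.4 127.8] [ 616.  -140.8    0. ]
pad ((545.154541015625, 206.10484313964844), (213.76963806152344, 122.83506774902344), 4.66249418258667)
pad ((322.7251281738281, 208.94949340820312), (82.30743408203125, 148.24864196777344), 83.80492401123047)
felt ((288.22216796875, 212.78736877441406), (75.58872985839844, 68.72168731689453), 83.84889221191406)
felt ((494.0971984863281, 202.02615356445312), (101.71089172363281, 111.4762191772461), 4.8445024490356445)
4.4417
```

View pics/c.png

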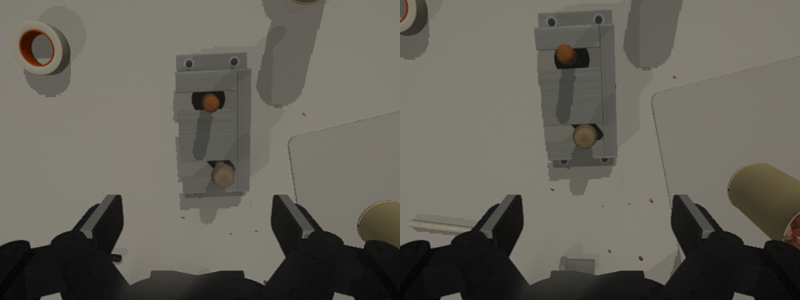

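View pics/w0.png

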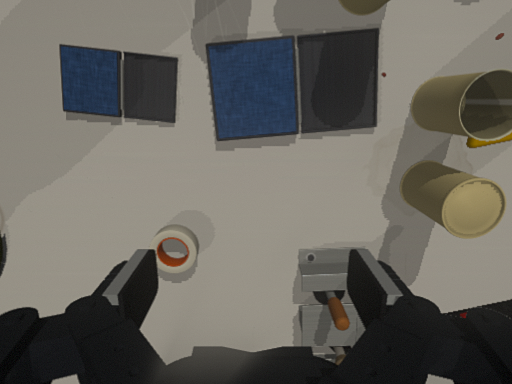

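```bash
python3 - <<'E'
from h import *
import pickle
np.set_printoptions(precision=1,suppress=True)
S=pickle.load(open("S.pkl","rb"))
im=[cv2.imread(f"pics/w{k}.png") for k in range(3)]
top={}
for n in ["date_stamp","round_stamp"]:
    obs=[(S[k]["info"],S[k]["det"][n][0][0]["at"]) for k in (1,2)]
    print(n,tri(obs))
for k in (1,2):
    d=S[k]["det"]["keeper"][0][0];m=d["region"].astype(np.uint8)
    q=max(cv2.findContours(m,0,2)[0],key=cv2.contourArea)[:,0]
    for z in (0,36):print(k,z,cv2.minAreaRect(np.array([onz(S[k]["info"],x,z)[:2] for x in q],np.float32)))
    d=S[k]["det"]["date_stamp"][0][0]["region"];v,u=np.nonzero(d);print("date bbox",u.min(),u.max(),v.min(),v.max())
a=cv2.resize(im[1][60:260,215:335],(360,600),interpolation=cv2.INTER_CUBIC);b=cv2.resize(im[2][10:220,165:291],(360,600),interpolation=cv2.INTER_CUBIC)
cv2.imwrite("pics/d.png",cv2.convertScaleAbs(np.hstack([a,b]),alpha=1.5))
E
```

```text
date_stamp (array([ 628.3, -186.4,   42.7]), [np.float64(0.10138513370150397), np.float64(0.10138513370158128)])
round_stamp (array([604.3, -88.6,  43.8]), [np.float64(0.9153818486385045), np.float64(0.915381848638547)])
1 0 ((618.7001342773438, -134.29205322265625), (110.17112731933594, 223.3023681640625), 2.6311964988708496)
1 36 ((616.0781860351562, -126.97549438476562), (99.8172607421875, 202.3163604736328), 2.631168842315674)
date bbox 266 301 205 240
2 0 ((613.8719482421875, -134.5326385498047), (110.15625, 222.5205078125), 2.6295788288116455)
2 36 ((616.4508666992188, -132.14404296875), (99.77354431152344, 201.5469970703125), 2.629570960998535)
date bbox 222 260 159 190
```

View pics/d.png

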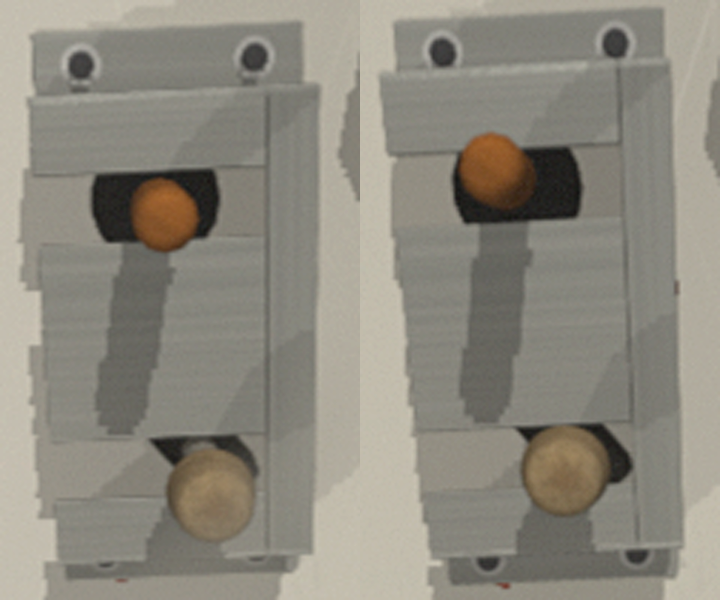

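```bash
python3 - <<'E'
from h import *
import pickle
np.set_printoptions(precision=1,suppress=True)
S=pickle.load(open("S.pkl","rb"))
f={1:lambda p:(215+p[0]/3,60+p[1]/3),2:lambda p:(165+(p[0]-360)/2.857,10+p[1]/2.857)}
T=lambda a,b:tri([(S[1]["info"],f[1](a)),(S[2]["info"],f[2](b))])
print("knob",T((210,494),(565,470)))
print("cover TL,TR,BR,BL")
for a,b in [((28,97),(380,73)),((319,85),(669,62)),((312,553),(682,546)),((57,560),(430,557))]:
    print(T(a,b),onz(S[1]["info"],f[1](a),36),onz(S[2]["info"],f[2](b),36))
# foot edges at z=22
print("foot L",[onz(S[1]["info"],f[1](p),22) for p in [(150,437),(185,472)]],"R",[onz(S[1]["info"],f[1](p),22) for p in [(236,437),(258,470)]])
print("slot mids z36",[onz(S[k]["info"],f[k](p),36) for k,p in [(1,(30,205)),(1,(240,203)),(1,(45,470)),(2,(390,190)),(2,(600,180)),(2,(418,460))]])
E
```

```text
knob (array([ 625.8, -180.6,   70.1]), [np.float64(0.25992763168899463), np.float64(0.25992763168888244)])
cover TL,TR,BR,BL
(array([562.7, -49. ,  34.6]), [np.float64(0.11622345114250444), np.float64(0.11622345114260896)]) [562.8 -49.1  36. ] [563.1 -49.1  36. ]
(array([662.3, -45.1,  33.2]), [np.float64(0.3781130842990449), np.float64(0.3781130842989633)]) [662. -45.  36.] [661.9 -45.9  36. ]
(array([ 669.8, -218.5,   37.3]), [np.float64(0.026053200113421455), np.float64(0.026053200113386802)]) [ 670.1 -219.1   36. ] [ 669.8 -218.9   36. ]
(array([ 569.8, -224.5,   31.6]), [np.float64(0.29989426733222624), np.float64(0.2998942673322205)]) [ 570.2 -222.2   36. ] [ 570.4 -223.3   36. ]
foot L [array([ 606.6, -176. ,   22. ]), array([ 620.7, -190.6,   22. ])] R [array([ 640.4, -175.9,   22. ]), array([ 649.7, -189.7,   22. ])]
slot mids z36 [array([562.6, -85.4,  36. ]), array([636.6, -84.6,  36. ]), array([ 566.2, -184.6,   36. ]), array([564. , -86.8,  36. ]), array([638.2, -83.7,  36. ]), array([ 568.1, -184.2,   36. ])]
```

```bash
python3 - <<'E'
from h import *
import pickle
np.set_printoptions(precision=2,suppress=True)
S=pickle.load(open("S.pkl","rb"))
print("tray",tri([(S[1]["info"],(369,181)),(S[2]["info"],(323,121)) ]),onz(S[1]["info"],(375,250),30))
print("tape",onz(S[1]["info"],(55,60),25),onz(S[1]["info"],(90,60),25))
rot=np.array(get_tool_rot());print(rot)
rot[2]+=np.radians(2.4)
r.move_pose([625.8,-180.6,140],rot)
hit=r.move_l([625.8,-180.6,51],rot,velocity=80,until_force=8)
print(hit,get_eef_pos(),get_contact_force())
i=viewer.camera_info("wrist");im=viewer.camera("wrist");cv2.imwrite("pics/g0.png",im)
if not hit:
    r.clamp(50);print(get_gripper_width(),get_grasp_force(),get_contact_force(),get_eef_pos())
cv2.imwrite("pics/g1.png",np.hstack([cv2.resize(im,(400,300)),cv2.resize(viewer.camera("wrist"),(400,300))]))
print(get_clock())
E
```

```text
tray (array([ 703.36, -128.91,   86.37]), [np.float64(1.6828746083976531), np.float64(1.6828746083977943)]) [ 739.28 -229.29   30.  ]
tape [387.77 -17.04  25.  ] [423.98 -17.07  25.  ]
[ 3.14 -0.    1.57]
False [ 626.22 -180.71   51.61] [-0.96 -0.2   0.23]
28.3755501825207 49.106065202504396 [-1.    0.18  4.49] [ 625.88 -180.52   51.38]
6.8667
```

View pics/g1.png

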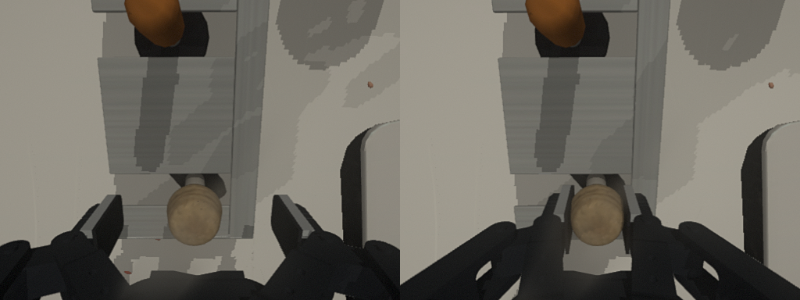

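The pads close on the knob at (597,215) in the right half, clear of the slim handle. Now raise slightly and draw.

```bash
python3 - <<'E'
from h import *
np.set_printoptions(precision=2,suppress=True)
p=np.array(get_eef_pos());a=np.radians(2.4);ex=np.array([np.cos(a),np.sin(a),0]);ey=np.array([-np.sin(a),np.cos(a),0])
p1=p+[0,0,4.5];r.move_l(p1,velocity=30);print(get_eef_pos(),get_contact_force(),get_gripper_width())
p2=p1-ex*30-ey*1.5
h=r.move_l(p2,velocity=50,until_force=6);print(h,get_eef_pos(),get_contact_force())
if not h:
    h=r.move_l(p2-ex*85,velocity=70,until_force=6);print(h,get_eef_pos(),get_contact_force(),get_gripper_width())
W=viewer.camera("wrist")
ims=[cv2.resize(W,(400,300))]
im=viewer.camera("side");q=proj(viewer.camera_info("side"),get_eef_pos())[0].astype(int);c=im[max(q[1]-60,0):q[1]+60,max(q[0]-80,0):q[0]+80]
ims.append(cv2.resize(c,(400,300)));cv2.imwrite("pics/e.png",np.hstack(ims));print(get_clock())
E
```

```text
[ 625.9  -180.6    55.83] [ 0.23  0.39 -0.73] 28.116448916854615
False [ 596.21 -183.24   56.04] [-0.09  1.03 -1.92]
False [ 511.53 -186.74   55.85] [-0.26  0.86 -0.71] 27.908175636584733
9.3917
```

View pics/e.png

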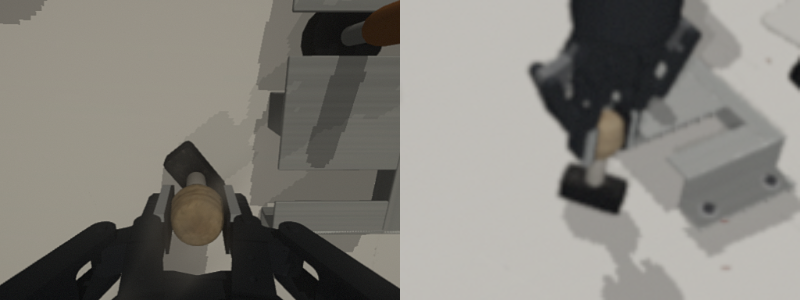

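The date stamp is clear of the keeper in front and the round stamp is still in its bay. I'll check its tilt against a projected vertical.

```bash
python3 - <<'E'
from h import *
np.set_printoptions(precision=2,suppress=True)
p=np.array(get_eef_pos());p[2]=56;print(get_gripper_width(),get_grasp_force())
r.move_l(p+[-10,0,74],velocity=150);p=np.array(get_eef_pos());print(p,get_gripper_width())
b=p[2]-51.5  # expected underside
ims=[]
for c,w in (("side",50),("scene",50),("wrist",75)):
    inf=viewer.camera_info(c);im=viewer.camera(c);q=proj(inf,[p[0],p[1],b+40])[0];x0,y0=int(q[0]-w),int(q[1]-w);M=np.array([x0,y0]);s=400/(2*w)
    if c=="wrist": 
        y0=min(y0,384-2*w);M[1]=y0
    cr=cv2.resize(im[y0:y0+2*w,x0:x0+2*w],(400,400),interpolation=cv2.INTER_CUBIC)
    for z in (0,11,22,51,86):
        e=(proj(inf,[p[0],p[1],b+z])[0]-M)*s;cv2.circle(cr,tuple(e.astype(int)),3,(0,0,255),-1)
    ims.append(cr[:,66:334])
cv2.imwrite("pics/f.png",cv2.convertScaleAbs(np.hstack(ims)[:, :800],alpha=1.6));print(get_clock())
E
```

```text
28.264431480722777 49.258586056530476
[ 501.16 -186.66  129.6 ] 27.9382230490067
10.1917
```

View pics/f.png

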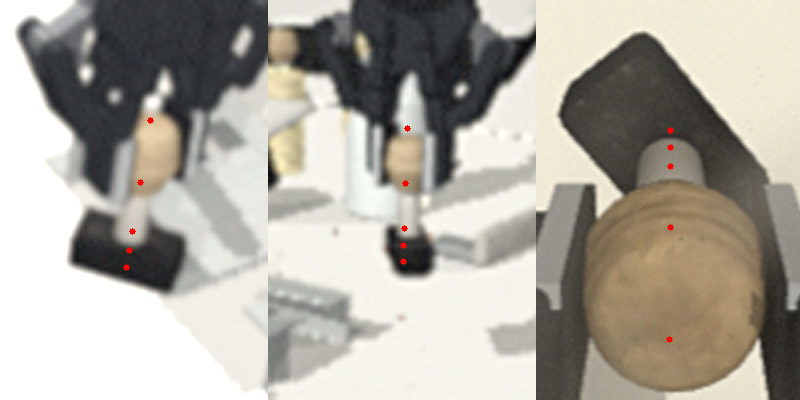

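The foot, stem and knob line up with the projected vertical in both outer views, and the underside is where expected. I'll cross-check the pad centre in the outer views, then carry.

```bash
python3 - <<'E'
from h import *
import pickle
np.set_printoptions(precision=2,suppress=True)
S=pickle.load(open("S.pkl","rb"));cs=[]
def felt(im,inf,near):
    m=cv2.inRange(cv2.cvtColor(im,cv2.COLOR_BGR2HSV),(100,90,25),(130,255,255));best=None
    for q in cv2.findContours(m,0,2)[0]:
        if cv2.contourArea(q)<200: continue
        R=cv2.minAreaRect(np.array([onz(inf,x,14)[:2] for x in q[:,0]],np.float32))
        if np.hypot(*(np.array(R[0])-near))<40:
            M=np.array(q,np.int32);H=cv2.approxPolyDP(cv2.convexHull(M),0.04*cv2.arcLength(M,True),True)[:,0];best=(R,H)
    return best
C={}
for c,f in (("side","side0"),("scene","scene0"),("wrist","w0")):
    inf=S[0]["info"] if c=="wrist" else viewer.camera_info(c)
    R,H=felt(cv2.imread(f"pics/{f}.png"),inf,(494,202));print(c,R)
    if len(H)==4:
        a,b,d,e=[np.append(h,1.) for h in H.astype(float)];x=np.cross(np.cross(a,d),np.cross(b,e));C[c]=(inf,x[:2]/x[2])
print(list(C),tri(list(C.values())))
rot=np.array(get_tool_rot());rot[2]-=np.radians(34)
print(r.inverse_kinematics([494,202,140],rot))
r.move_pose([494,202,140],rot);print(get_gripper_width(),get_eef_pos())
h=r.move_l([494,202,72],velocity=80,until_force=6);print(h,get_eef_pos(),get_clock())
E
```

```text
side ((490.4842224121094, 199.5401153564453), (100.69990539550781, 109.42943572998047), 4.627068042755127)
scene ((488.45782470703125, 206.95111083984375), (102.96639251708984, 110.07105255126953), 5.19151496887207)
wrist ((494.0971984863281, 202.02615356445312), (101.71089172363281, 111.4762191772461), 4.8445024490356445)
['side', 'scene', 'wrist'] (array([492.19, 202.14,  11.59]), [np.float64(1.575255095779337), np.float64(2.0583199512568853), np.float64(1.924376234504493)])
[-0.41  0.46 -0.04  1.87  0.02  0.81 -1.01]
27.97014926919847 [494.41 200.68 139.81]
False [494.34 202.09  72.4 ] 12.6417
```

```bash
python3 - <<'E'
from h import *
np.set_printoptions(precision=2,suppress=True)
r.wait(0.3);f0=get_contact_force()
h=r.move_l([492.5,202,58],velocity=15,until_force=4);p=np.array(get_eef_pos());print(f0,h,p,get_contact_force(),get_clock())
ims=[]
for c,w in (("side",50),("wrist",100)):
    inf=viewer.camera_info(c);im=viewer.camera(c);q=proj(inf,[p[0],p[1],50])[0];x0=int(q[0]-w);y0=min(int(q[1]-w),384-2*w)
    ims.append(cv2.resize(im[y0:y0+2*w,x0:x0+2*w],(400,400),interpolation=cv2.INTER_CUBIC))
cv2.imwrite("pics/p.png",cv2.convertScaleAbs(np.hstack(ims),alpha=1.5))
E
```

```text
[-0.36 -0.52 -0.87] True [493.42 202.44  65.3 ] [0.03 0.92 5.39] 13.5
```

View pics/p.png

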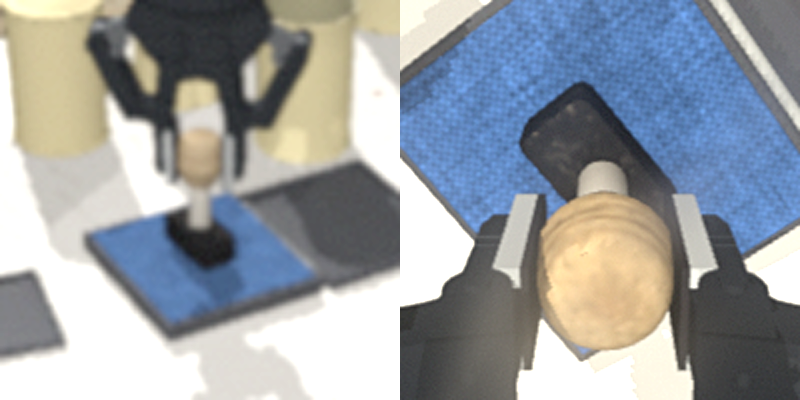

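The foot sits square in the middle of the felt, and contact came at the predicted height. Release, retreat and check.

```bash
python3 - <<'E'
from h import *
np.set_printoptions(precision=2,suppress=True)
p=np.array(get_eef_pos());r.move_l(p-[0,0,.7],velocity=10);print(get_contact_force())
r.open_jaws();r.wait(.2);p=np.array(get_eef_pos())
r.move_l(p+[0,0,100],velocity=120);r.move_l(p+[-40,-80,190],velocity=200)
r.wait(.4)
ims=[]
for c,X,w in (("side",[492,202,40],50),("scene",[492,202,40],50)):
    inf=viewer.camera_info(c);im=viewer.camera(c);q=proj(inf,X)[0];x0=int(q[0]-w);y0=int(q[1]-w)
    cr=cv2.resize(im[y0:y0+2*w,x0:x0+2*w],(400,400),interpolation=cv2.INTER_CUBIC)
    for z in (14,36,65,100): cv2.circle(cr,tuple(((proj(inf,[493,202,z])[0]-[x0,y0])*4).astype(int)),2,(0,0,255),-1)
    ims.append(cr)
    for n in ("date_stamp","round_stamp"): print(c,n,[(round(d["conf"],2),onz(inf,d["at"],14 if n[0]=="d" else 0)) for d in nets.landmark_of(c,n)])
cv2.imwrite("pics/z.png",np.hstack(ims));print(get_clock())
E
```

```text
[-1.57 -1.05 10.  ]
side date_stamp [(0.76, array([492.98, 204.12,  14.  ]))]
side round_stamp [(0.83, array([602.92, -85.94,   0.  ]))]
scene date_stamp [(0.55, array([495.95, 199.06,  14.  ]))]
scene round_stamp [(0.47, array([595.79, -72.79,   0.  ]))]
17.1083
```

View pics/z.png

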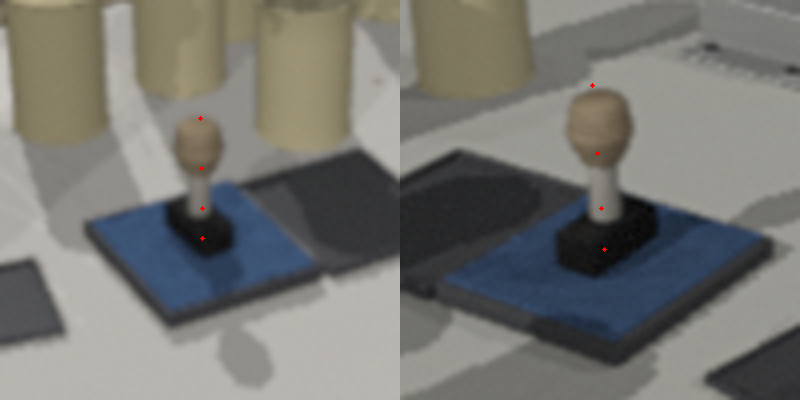

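The stamp stands upright in the middle of the large pad, with its foot at (200,225) and (607,235), and the round stamp hasn't moved. Handing in.

```bash
python3 -c "
from workcell import *
print(ticket.hand_in())"
```

```text
the job is handed in; nothing more can be done
None
```

The date stamp was drawn level out of its bay and now stands upright in the middle of the large ink pad, within a few millimetres; the other stamp is still in its bay, and the job was handed in at about 17 s of the 43 s allowed.

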